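# Roll the yew billet into the carving cradle and bring the lens over it

### The arm

A 7-joint arm with a two-finger parallel gripper is mounted at the origin on the work surface. World frame = base frame: x ahead of the robot, y to its left, z up, the work surface at z = 0. Lengths are in mm, angles in rad, forces in N, time in s.
With the tool pointing down it reaches from about 425 to 1025 mm from the base axis. Payload 9.4 kg.
Tool frame: the origin (TCP) lies midway between the tips of the shut fingers; the grasp point (between the pads) lies 19 mm behind it; x points along the fingers, z is the direction in which the jaws open and shut, and the axes are right-handed (so a half turn about x gives the same grasp; the last joint's range is limited). The gripper opens to 93 mm and grips with 3 to 60 N. Pads are 15 mm wide; open, the fingers measure 128 mm over their backs; the gripper's body (75 mm by 188 mm) begins 65 mm behind the grasp point.
Start: joints at [-1.199, 0.599, -0.003, 1.599, 0.002, 0.943, -0.08], TCP at [314.571, 653.199, 218.618] pointing down, gripper open.
Joint ranges: [-2.57, 2.57], [-0.35, 1.97], [-1.29, 1.29], [0.11, 2.56], [-1.05, 4.19], [0.11, 1.86], [-2.63, 2.63]. Speed limits (rad/s): [2.22, 2.22, 3.01, 3.01, 3.14, 3.14, 3.14].

### API

Orientations are given as [roll, pitch, yaw] about the fixed x, y, z axes, in that order (R = Rz(yaw) Ry(pitch) Rx(roll)).
In Python, from workcell import env gives the robot as it stands.
- The arm moves only by the tool send_rows, never from a script. Its argument "targets" is a list of rows, each a list of 7 numbers: the turn, a rotation vector about the tool's x, y, z in rad, then the shift along the tool's x, y, z in mm, then the finger opening in mm, from 0 to 93. A call has 1 to 12 rows; each row shifts and turns the commanded pose from where the row before left it, along the tool's axes as they then stand; what a row does not reach is not made up. A row lasts 1/8 s, in which the tool goes at most 62.5 mm and 10.7 degrees, less where a joint would pass 70% of its speed; a pose out of reach is approached as far as the arm can. A call with a gripper value outside its range is refused whole. The fingers move at their own pace and stop on an object; "force" is the grip in N (left out, the last holds). Time passes only in rows, so rows that do not move let the fingers close. It gives the time, the measured TCP pose, the force and the opening at its end, in the units of the state.
- env.observe(): the state, without advancing time (a new reading comes with each control period).
- env.grab_frame(name): name is "side" or "top" or "wrist"; returns a dict with "image" (480x640x3 uint8, blue, green, red), "depth" (480x640 float32, mm along the optical axis (not along the pixel's ray), 0 where there is no reading), "fx", "fy", "cx", "cy" (pixels), "position" and "rotation" of the camera in the world. Camera axes: x right, y up, looking along -z (the intrinsics and any distortion apply to the point x, -y, -z); pixel columns grow to the right and rows downward; lengths in mm; the calibration is good to about 2 mm. A picture is of the moment at which its call begins.
- env.finish_job(): hands the job in, once; it reports no verdict.
The state is a dict: "time": time; "qpos": joint angles; "joint_velocities": joint speeds; "joint_torque": joint torques, N m; "position": TCP position; "eef_rot": TCP orientation; "contact_force": force on the tool from outside, world axes, zero at the start; "wrist_torque": the same for the moment, N m; "finger_gap": finger opening in mm.
Only numpy, scipy, OpenCV 4.12 (cv2) and the standard library are available. Lean on these libraries where they do the work, as an engineer would, in place of code of your own. Each camera call takes 0.05 s, during which the arm holds its last target.

### The job

Roll the yew billet gently across the carving board, without lifting it, until it settles fully into the cradle groove, neither end sticking out past the board, and lies still when you let go. Then swing the brass magnifying lens round until it is centred over the middle of the cradle and leave it there. Leave the other things on the bench where they are.

Things in the scene. Friction and masses are not known exactly. Their poses are not given: they have to be found in the camera images.
- carving_board: Fixed walnut board. Flat deck 22 mm above the bench: x -130 to 130 mm, y -66 to 200 mm, cut along its whole x length by the cradle groove at y = 0. Broad deck on the groove's +y side (robot's left), a 50 mm lip on its -y side. At +x a 60 mm wide tongue runs on to x = 240 mm. Origin on the bench under the middle of the groove; z up.
- cradle (a point): Middle of the V groove (pale wooden faces), at deck height, 22 mm above the bench; axes as the board. The groove runs along x; its mouth is 32 mm wide (y -16 to 16 mm), its faces slope 30 degrees, it is 9 mm deep. A crooked billet may come to rest across the mouth with one end hanging on the edge; a gentle push on that end squares it and it drops in.
- billet: Loose round yew billet, reddish wood with two dark bands, 50 mm diameter, 150 mm long, about 0.2 kg. It lies on the broad deck, roughly parallel to the groove, and rolls freely, at right angles to its own length (drifting sideways if crooked). Origin at its middle, on its axis (25 mm above the deck on the flat, about 20 mm when seated in the groove); x runs along it, y and z turn as it rolls.
- lens (a joint): Hinge of the brass swing arm about its upright post, rad. 0: lens exactly over the middle of the groove (arm points along the board's -x). Positive is anticlockwise from above, towards the board's -y side (robot's right), where it starts. Range -0.5 to 1.4; stays where it is left; about 1 N at the handle moves it.
- lens_pivot (a point): On the hinge axis of the lens arm, 140 mm above the bench, at the top of an 18 mm thick brass post on the board's tongue (board x = 200, y = 0 mm).
- lens_center (a point): Centre of the round glass lens (ring 124 mm over all, 12 mm thick, mid-height 152 mm above the bench), 200 mm from the hinge axis.
- lens_handle (a point): Top centre of the dark red upright handle peg on the lens ring's outer edge, 16 mm diameter, standing 35 mm above the top of the ring; its top is 193 mm above the bench, 262 mm from the hinge axis, on the line from hinge through lens centre.
- brush_rest: white porcelain brush rest, 120 x 30 mm, 38 mm high, four rounded humps; bystander. Origin at its underside.
- iron_weight: black hexagonal cast-iron weight, 60 mm across, 28 mm high with an 18 mm high stub; bystander. Origin at its underside.
- bamboo_spatula: pale bamboo burnishing spatula lying flat, 185 mm long, 28 mm wide; bystander. Origin at its underside.
- awl: scribing awl with bone handle lying flat, 165 mm long, 18 mm thick; bystander. Origin at its underside.
- whetstone: grey sharpening stone on a wooden base, 180 x 60 x 40 mm; bystander. Origin at its underside.
Not all that is in view belongs to the job. What is shaped like the billet but green, orange or red is not meant.

How it is judged (in metres and radians):
On the way, in this order (a step that is already met when the one before it is completed fails the run):
1. the billet lies still and untouched, fully down in the groove, neither end past the board (y of billet in the frame of carving_board between -0.005 and 0.005 m and z of billet in the frame of carving_board below 0.044 m and x of billet in the frame of carving_board between -0.055 and 0.055 m and angle between the x axis of billet and the x axis of carving_board, either way round below 0.08 rad and linear speed of billet below 0.02 m/s and contact force between the fingers and billet below 0.1 N), for 0.3 s.
2. the lens is centred over the middle of the cradle (horizontal distance between lens_center and cradle below 0.025 m and velocity of joint lens between -0.05 and 0.05 rad/s), for 0.2 s.
At the end, for the whole second after the job is handed in: Billet at rest in the groove, fingers off it: centre within 5 mm of the groove line, at most 22 mm above the deck, within 0.08 rad of the groove and 55 mm of its middle lengthwise (neither end overhangs); lens still, its centre within 25 mm horizontally of the cradle's middle (all of step 1 and all of step 2); the robot touches nothing.
It fails at once if the billet is lifted more than 18 mm off the deck (z of billet in the frame of carving_board above 0.065 m).
It fails at once if the billet falls off the board (z of billet in the frame of carving_board below 0.03 m).
It fails at once if the billet is shoved or flung faster than 0.4 m/s instead of being rolled gently (linear speed of billet above 0.4 m/s).
It fails at once if a bystander is moved more than 20 mm (distance of any of brush_rest, iron_weight, bamboo_spatula, awl, whetstone from where it was at the start of the episode above 0.02 m).
It also fails if it takes over 72 s, if anything falls off the work surface, if the arm or the gripper's body presses on something with over 40 N, if the wrist force passes 120 N, or if a joint passes its speed limit or range.

## Working session

There is one attempt and no reset: what is moved stays moved. The work goes in short steps, Python scripts to look and compute and a tool call to move; the robot and the scene stay as the last step left them, time stands still between calls to the robot, and variables do not carry over. Pictures are saved under pics/ and viewed, and the job is handed in when it is done.

Besides the shell and the picture viewer there is one more tool, called after ">>>" as name(argument=value, ...), one argument or row to a line, values as JSON. send_rows: Moves the arm, as the interface text tells. Its arguments: {"type":"object","properties":{"targets":{"type":"array","items":{"type":"array","items":{"type":"number"}}},"force":{"type":"number"}},"required":["targets"]}

```bash
mkdir -p pics; ls; python3 - <<'E'
from workcell import env
import cv2,numpy as np
s=env.observe(); print({k:np.round(v,3).tolist() for k,v in s.items()})
for n in ["side","top","wrist"]:
    f=env.grab_frame(n); cv2.imwrite(f"pics/{n}0.png",f["image"]); np.savez(f"/tmp/{n}0.npz",**f)
    print(n,f["fx"],f["fy"],f["cx"],f["cy"],np.round(f["position"],1),np.round(f["rotation"],3).tolist(),[k for k in f])
E
```

```text
pics
{'time': 0.0, 'qpos': [-1.199, 0.6, -0.003, 1.6, 0.002, 0.943, -0.08], 'joint_velocities': [-0.001, 0.0, -0.001, -0.002, -0.001, -0.001, -0.0], 'joint_torque': [-0.002, -76.508, 1.496, -25.238, -0.053, 0.016, 0.0], 'position': [314.361, 652.764, 217.752], 'eef_rot': [-3.048, 1.569, -1.926], 'contact_force': [0.092, 0.649, -0.8], 'wrist_torque': [0.006, -0.003, 0.011], 'finger_gap': 93.19}
side 620.37688668569 620.37688668569 323.243157295902 248.599061990089 [  242.4 -1302.8  1024.1] [0.973, 0.015, -0.183] ['image', 'depth', 'fx', 'fy', 'cx', 'cy', 'position', 'rotation']
top 601.0584541021664 601.0584541021664 322.28101365172205 241.7055030300407 [ 346.5   -1.8 1477.5] [0.085, 0.009, -1.561] ['image', 'depth', 'fx', 'fy', 'cx', 'cy', 'position', 'rotation']
wrist 408.71285222595435 408.71285222595435 313.76362275029203 241.13333178330376 [252.7 682.2 383.8] [-0.254, 0.001, 1.123] ['image', 'depth', 'fx', 'fy', 'cx', 'cy', 'position', 'rotation']
```

View pics/top0.png

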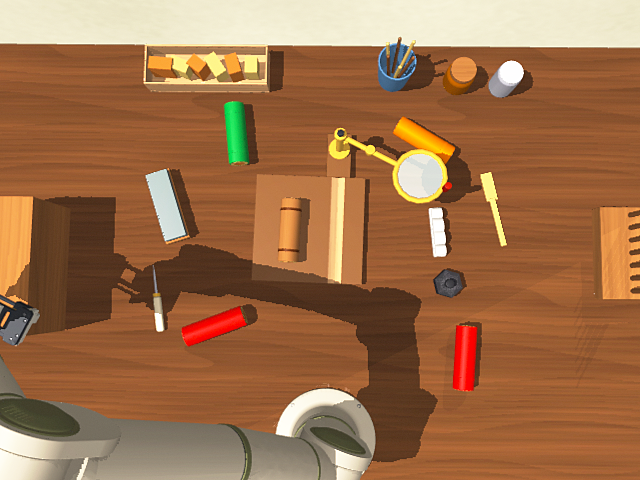

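View pics/side0.png

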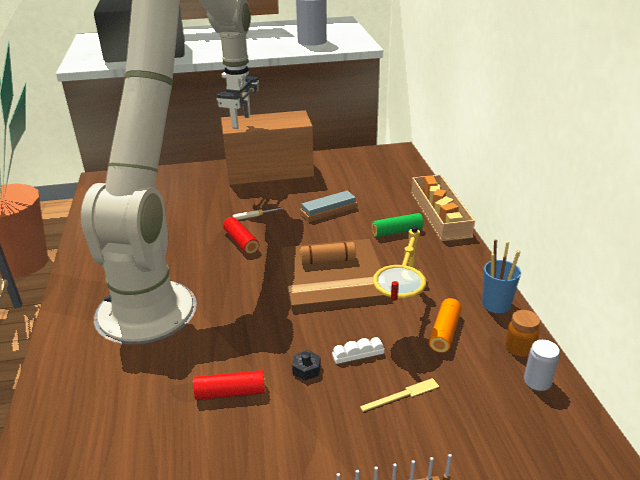

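View pics/wrist0.png

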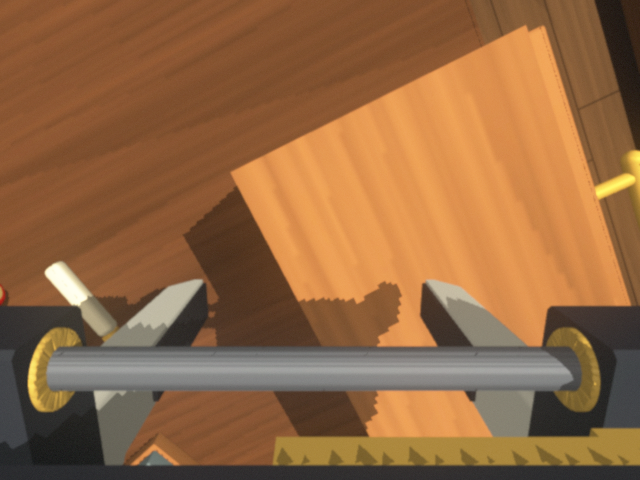

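Candidates for the billet in the top view: brown with two dark bands on the board (289,230); green (236,132), orange (424,138), red (216,326) and red (465,357) are decoys. I choose (289,230). A tall wooden block stands under the gripper on the left. The red handle peg is at (448,186).

```bash
cat > h.py <<'E'
import numpy as np,cv2
from scipy.spatial.transform import Rotation as R
def cam(f):
    return R.from_euler('xyz',f["rotation"]).as_matrix(),np.array(f["position"],float)
def ray(f,u,v):
    M,p=cam(f); d=np.array([(u-f["cx"])/f["fx"],-(v-f["cy"])/f["fy"],-1.0]); return p,M@d
def plane(f,u,v,z):
    p,d=ray(f,u,v); return p+d*(z-p[2])/d[2]
def cloud(f):
    v,u=np.mgrid[0:480,0:640]; D=np.asarray(f["depth"],float); M,p=cam(f)
    X=np.stack([(u-float(f["cx"]))/f["fx"]*D,-(v-float(f["cy"]))/f["fy"]*D,-D],-1)
    W=X@M.T+p; W[D==0]=np.nan; return W
def proj(f,P):
    M,p=cam(f); c=(np.array(P,float)-p)@M; return f["cx"]+f["fx"]*c[...,0]/-c[...,2], f["cy"]-f["fy"]*c[...,1]/-c[...,2]
E
python3 - <<'E'
from h import *
f=dict(np.load('/tmp/top0.npz')); W=cloud(f); im=f["image"]
for n,(u,v) in dict(billet=(289,230),deck=(320,250),deckL=(265,200),lens=(420,177),post=(340,133),postbase=(340,150),box=(30,230),bench=(480,280),weight=(449,282),rest=(438,232),awl=(158,310),handle=(448,186),tongue=(334,165),whet=(168,205),spat=(488,185),orange=(424,138)).items():
    print(n,np.round(W[v,u],0),np.round(plane(f,u,v,22 if n.startswith('deck') else 0),0))
c=im[160:300,240:380]; cv2.imwrite('pics/crop0.png',cv2.resize(c,None,fx=4,fy=4,interpolation=cv2.INTER_CUBIC))
hsv=cv2.cvtColor(im,cv2.COLOR_BGR2HSV)
for (u,v) in [(289,218),(289,250),(337,230),(320,250),(448,186),(300,198)]: print(u,v,hsv[v,u])
E
```

```text
billet [494.  91.  71.] [501.  95.   0.]
deck [451.  18.  23.] [451.  18.  22.]
deckL [573. 154.  20.] [572. 154.  22.]
lens [ 607. -206.  149.] [ 637. -228.    0.]
post [699. -26. 176.] [747. -29.   0.]
postbase [691. -28.  50.] [703. -29.   0.]
box [476. 643. 190.] [495. 739.   0.]
bench [ 382. -374.   -1.] [ 382. -374.    0.]
weight [ 376. -289.   44.] [ 377. -298.    0.]
rest [ 496. -266.   33.] [ 500. -272.    0.]
awl [302. 409.  15.] [301. 414.   0.]
handle [ 579. -259.  194.] [ 615. -298.    0.]
tongue [660. -14.  26.] [665. -14.   0.]
whet [555. 386.  42.] [561. 397.   0.]
spat [ 616. -394.   10.] [ 618. -397.    0.]
orange [ 724. -232.   45.] [ 735. -239.    0.]
289 218 [ 15 170 242]
289 250 [  9 203 113]
337 230 [ 24  90 255]
320 250 [ 13 155 194]
448 186 [  3 234 234]
300 198 [ 12 145  95]
```

View pics/crop0.png

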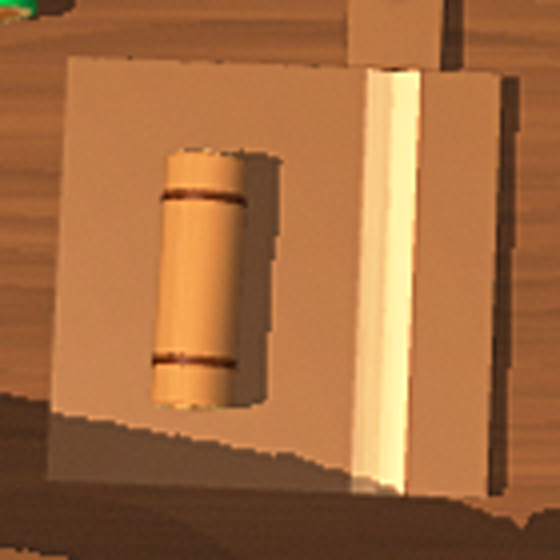

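The crop shows the reddish billet with two dark bands on the broad deck and the pale groove to its right, so the choice holds. Next I measure the board frame, billet pose and lens.

```bash
cat >> h.py <<'E'
def board(f):
    "board origin & yaw from the pale groove mask at z=22, using min-area rect"
    im=f["image"]; h=cv2.cvtColor(im,cv2.COLOR_BGR2HSV)
    m=cv2.inRange(h,(18,40,140),(32,140,255)); roi=np.zeros_like(m); roi[160:300,310:370]=1; m=m*roi
    n,l,s,c=cv2.connectedComponentsWithStats(m); k=1+np.argmax(s[1:,4]); v,u=np.where(l==k)
    return u,v
def billet(f,O,yaw):
    "cylinder from depth points above the deck, in the board frame"
    W=cloud(f).reshape(-1,3); c,s=np.cos(yaw),np.sin(yaw)
    d=W[:,:2]-O[:2]; B=np.stack([d[:,0]*c+d[:,1]*s,-d[:,0]*s+d[:,1]*c,W[:,2]],1)
    k=(abs(B[:,0])<135)&(B[:,1]>-60)&(B[:,1]<200)&(B[:,2]>45)&(B[:,2]<85)
    return B[k]
E
python3 - <<'E'
from h import *
f=dict(np.load('/tmp/top0.npz')); W=cloud(f); im=f["image"]
u,v=board(f); print(len(u),u.min(),u.max(),v.min(),v.max())
P=np.array([plane(f,a,b,20) for a,b in zip(u,v)])
r=cv2.minAreaRect(P[:,:2].astype(np.float32)); print('groove',r)
# deck points by depth
Wf=W.reshape(-1,3); k=(Wf[:,2]>16)&(Wf[:,2]<28)&(Wf[:,0]>350)&(Wf[:,0]<720)&(Wf[:,1]>-120)&(Wf[:,1]<250)
d=Wf[k]; print('deck',cv2.minAreaRect(d[d[:,0]<620][:,:2].astype(np.float32)),len(d), np.median(d[:,2]))
for a,b,c in [(620,680,'tongue')]:
    t=d[(d[:,0]>625)&(d[:,0]<690)]; print('tongue y',t[:,1].min(),t[:,1].max(),t[:,0].max())
# billet
k=(Wf[:,2]>50)&(Wf[:,2]<85)&(Wf[:,0]>380)&(Wf[:,0]<620)&(Wf[:,1]>-80)&(Wf[:,1]<220)
b=Wf[k]; print('billet',len(b),cv2.minAreaRect(b[:,:2].astype(np.float32)),b.mean(0),b[:,2].max())
# lens
k=(Wf[:,2]>140)&(Wf[:,2]<162)&(Wf[:,0]>480)&(Wf[:,0]<720)&(Wf[:,1]<-130)&(Wf[:,1]>-300)
l=Wf[k]; print('lens',cv2.minEnclosingCircle(l[:,:2].astype(np.float32)))
k=(Wf[:,2]>188)&(Wf[:,2]<200)&(Wf[:,0]>480)&(Wf[:,0]<720)&(Wf[:,1]<-130)&(Wf[:,1]>-400)
l=Wf[k]; print('handle',l.mean(0),len(l),l.min(0),l.max(0))
k=(Wf[:,2]>165)&(Wf[:,2]<185)&(Wf[:,0]>600)&(Wf[:,0]<750)&(Wf[:,1]<30)&(Wf[:,1]>-100)
l=Wf[k]; print('post',l.mean(0),len(l),l.max(0))
E
```

```text
1096 330 344 178 282
groove ((501.5081787109375, -21.510231018066406), (30.247406005859375, 255.12545776367188), 88.53850555419922)
deck ((498.52496337890625, 46.997291564941406), (266.4615783691406, 250.1702117919922), 88.20642852783203) 9849 22.051617821821537
tongue y -88.11809986768594 238.9590671893271 689.9780903570004
billet 1307 ((496.30712890625, 91.01679992675781), (49.45446014404297, 150.68505859375), 87.39572143554688) [495.46627355  90.18418417  66.90945904] 80.42053832484635
lens ((613.173828125, -196.10214233398438), 75.92733001708984)
handle [ 581.42920078 -259.25969445  193.26695377] 40 [ 574.46495267 -265.64908857  188.19541133] [ 588.10597853 -252.47866021  198.42021521]
post [696.3976814  -33.17233141 171.85822787] 103 [712.83752409 -14.58475874 182.54747778]
```

```bash
cat >> h.py <<'E'
O=np.array([502.,-20.7]); YAW=-0.027
def b2w(x,y): c,s=np.cos(YAW),np.sin(YAW); return O+np.array([c*x-s*y,s*x+c*y])
def w2b(p): c,s=np.cos(YAW),np.sin(YAW); d=np.array(p)[...,:2]-O; return np.stack([d[...,0]*c+d[...,1]*s,-d[...,0]*s+d[...,1]*c],-1)
def tool(s): return R.from_euler('xyz',s["eef_rot"]).as_matrix()
def target(yaw):  # tool x down, tool z along yaw
    x=np.array([0,0,-1.]); z=np.array([np.cos(yaw),np.sin(yaw),0]); return np.stack([x,np.cross(z,x),z],1)
def plan(s,p,yaw):
    T=tool(s); G=target(yaw)
    print('now',np.round(s["position"],1),'toolz',np.round(T[:,2],3),'toolx',np.round(T[:,0],3))
    print('turn(rotvec tool)',np.round(R.from_matrix(T.T@G).as_rotvec(),3),'shift in current tool',np.round(T.T@(np.array(p)-s["position"]),1),'shift in final tool',np.round(G.T@(np.array(p)-s["position"]),1))
E
python3 - <<'E'
from h import *
from workcell import env
s=env.observe()
f=dict(np.load('/tmp/top0.npz')); W=cloud(f); Wf=W.reshape(-1,3)
k=(Wf[:,2]>66)&(Wf[:,2]<85)&(Wf[:,0]>380)&(Wf[:,0]<620)&(Wf[:,1]>-80)&(Wf[:,1]<220)
b=Wf[k]; l=cv2.fitLine(b[:,:2].astype(np.float32),cv2.DIST_L2,0,.01,.01).ravel(); print('ridge',l,len(b),np.arctan2(l[1],l[0]))
pb=w2b([496.3,91.0]); print('billet board',pb)
p=b2w(pb[0],165); print('goal',p)
plan(s,[*p,300],YAW); plan(s,[*p,300],YAW+np.pi)
print(s["qpos"])
E
```

```text
ridge [ 9.9900430e-01 -4.4614486e-02  4.9505524e+02  9.1161140e+01] 818 -0.0446293
billet board [ -8.71345606 111.50540652]
goal [497.74417854 144.47509588]
now [314.4 652.9 217.9] toolz [ 0.434  0.901 -0.001] toolx [-0.    -0.001 -1.   ]
turn(rotvec tool) [ 1.149e+00 -1.000e-03  1.000e-03] shift in current tool [ -81.6 -385.8 -378.6] shift in final tool [ -82.1 -503.3  197. ]
now [314.4 652.9 217.9] toolz [ 0.434  0.901 -0.001] toolx [-0.    -0.001 -1.   ]
turn(rotvec tool) [-1.992e+00 -1.000e-03 -1.000e-03] shift in current tool [ -81.6 -385.8 -378.6] shift in final tool [ -82.1  503.3 -197. ]
[-1.19873002  0.5999639  -0.00255552  1.59993703  0.00180837  0.94290698
 -0.07979478]
```

>>> send_rows(
  targets=[
    [0,0,0,-40,0,0,93],
    [0,0,0,-42,0,0,93],
    [0.164,0,0,0,0,0,93],
    [0.164,0,0,0,0,0,93],
    [0.164,0,0,0,0,0,93],
    [0.164,0,0,0,0,0,93],
    [0.164,0,0,0,0,0,93],
    [0.164,0,0,0,0,0,93],
    [0.165,0,0,0,0,0,93],
  ],
)

```text
time: 1.27
position: [314.4, 653.1, 300.3]
eef_rot: [-1.966, 1.57, -1.998]
contact_force: [0.5, -0.6, 0.2]
finger_gap: 92.7
```

>>> send_rows(
  targets=[
    [0,0,0,0,-42,16.4,93],
    [0,0,0,0,-42,16.4,93],
    [0,0,0,0,-42,16.4,93],
    [0,0,0,0,-42,16.4,93],
    [0,0,0,0,-42,16.4,93],
    [0,0,0,0,-42,16.4,93],
    [0,0,0,0,-42,16.4,93],
    [0,0,0,0,-42,16.4,93],
    [0,0,0,0,-42,16.4,93],
    [0,0,0,0,-42,16.4,93],
    [0,0,0,0,-42,16.4,93],
    [0,0,0,0,-41,16.4,93],
  ],
)

```text
time: 2.78
position: [497.9, 143.6, 300.7]
eef_rot: [1.034, 1.571, 1.007]
contact_force: [0.1, -0.1, 0.6]
finger_gap: 93.3
```

```bash
python3 - <<'E'
from h import *
from workcell import env
s=env.observe(); print(s["time"],s["qpos"])
p=b2w(-8.7,165); plan(s,[*p,37],YAW)
f=env.grab_frame("wrist"); cv2.imwrite('pics/w1.png',f["image"])
f=env.grab_frame("side"); cv2.imwrite('pics/s1.png',f["image"])
E
```

```text
2.775 [-0.72288112  0.26859577  0.426975    1.98740358 -0.13935831  0.91335697
 -0.25090231]
now [497.9 143.6 300.7] toolz [ 1.    -0.027  0.   ] toolx [ 0.  0. -1.]
turn(rotvec tool) [ 0.  0. -0.] shift in current tool [ 2.637e+02  8.000e-01 -2.000e-01] shift in final tool [ 2.637e+02  8.000e-01 -2.000e-01]
```

View pics/w1.png

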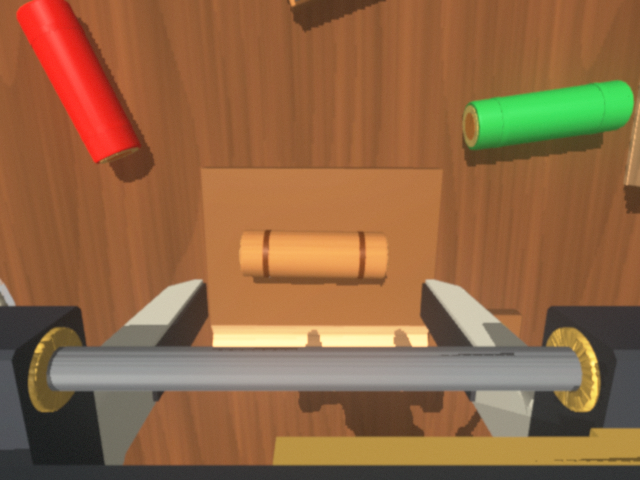

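View pics/s1.png

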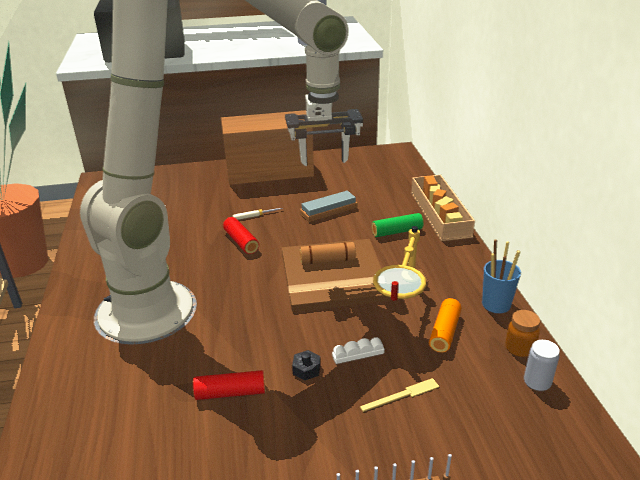

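The wrist view shows the billet at (313,255) with its two bands, the groove at row 337 and the fingers straddling its length. I check its position in this view before descending.

```bash
python3 - <<'E'
from h import *
from workcell import env
f=env.grab_frame("wrist"); W=cloud(f); Wf=W.reshape(-1,3)
print(f["position"],f["rotation"],np.round(W[255,313]),np.round(W[210,313]),np.round(W[337,313]))
k=(Wf[:,2]>50)&(Wf[:,2]<85)&(Wf[:,0]>380)&(Wf[:,0]<620)&(Wf[:,1]>-80)&(Wf[:,1]<220)
b=Wf[k];r=cv2.minAreaRect(b[:,:2].astype(np.float32)); print(r,w2b(r[0]))
print(proj(f,[[497.9,143.6,300.7]]))
E
```

```text
[501.43989912 208.59702187 466.82715202] [-0.25427169 -0.00270398 -0.03249213] [498.  92.  73.] [499. 128.  22.] [494. -29.  15.]
((497.1796875, 89.46049499511719), (49.96565246582031, 151.13851928710938), 87.59564971923828) [ -7.7925276  109.99021131]
(array([309.43609157]), array([290.04168497]))
```

>>> send_rows(
  targets=[
    [0,0,0,45,0,0,93],
    [0,0,0,50,0,0,93],
    [0,0,0,50,0,0,93],
    [0,0,0,50,0,0,93],
    [0,0,0,40,0,0,93],
    [0,0,0,20,0,0,93],
    [0,0,0,8,0,0,93],
    [0,0,0,0,0,0,93],
  ],
)

```text
time: 3.92
position: [497.6, 145.7, 37.5]
eef_rot: [2.947, 1.57, 2.921]
contact_force: [0.8, 0.7, -0.0]
finger_gap: 93.1
```

>>> send_rows(
  targets=[
    [0,0,0,0,-3,0,93],
    [0,0,0,0,-3,0,93],
    [0,0,0,0,-3,0,93],
    [0,0,0,0,-3,0,93],
    [0,0,0,0,-3,0,93],
    [0,0,0,0,-3,0,93],
    [0,0,0,0,-3,0,93],
    [0,0,0,0,-3,0,93],
    [0,0,0,0,-3,0,93],
    [0,0,0,0,-3,0,93],
  ],
)

```text
time: 5.18
position: [496.9, 114.9, 37.6]
eef_rot: [-0.622, 1.571, -0.649]
contact_force: [0.3, 0.3, 0.0]
finger_gap: 92.9
```

```bash
cat >> h.py <<'E'
def look(env,n):
    s=env.observe(); tb=w2b(s["position"]); print('t',s["time"],'tcp',np.round(s["position"],1),'tcp board',np.round(tb,1),'F',np.round(s["contact_force"],2))
    for cn in ("wrist","side"):
        f=env.grab_frame(cn); cv2.imwrite(f'pics/{cn[0]}{n}.png',f["image"])
        if cn=="wrist":
            Wf=cloud(f).reshape(-1,3); b=w2b(Wf)
            k=(Wf[:,2]>48)&(Wf[:,2]<80)&(abs(b[:,0])<125)&(b[:,1]>-60)&(b[:,1]<tb[1]-9)
            if k.sum()>30:
                r=cv2.minAreaRect(b[k].astype(np.float32)); print('billet board',np.round(r[0],1),np.round(r[1],1),round(r[2],1),'ztop',np.percentile(Wf[k][:,2],99),k.sum())
E
python3 - <<'E'
from h import *
from workcell import env
look(env,2)
E
```

```text
t 5.175 tcp [496.9 114.9  37.6] tcp board [ -8.7 135.4] F [0.33 0.27 0.04]
billet board [-13.  107.2] [141.5  47.8] 6.6 ztop 72.80407344759413 19738
```

View pics/w2.png

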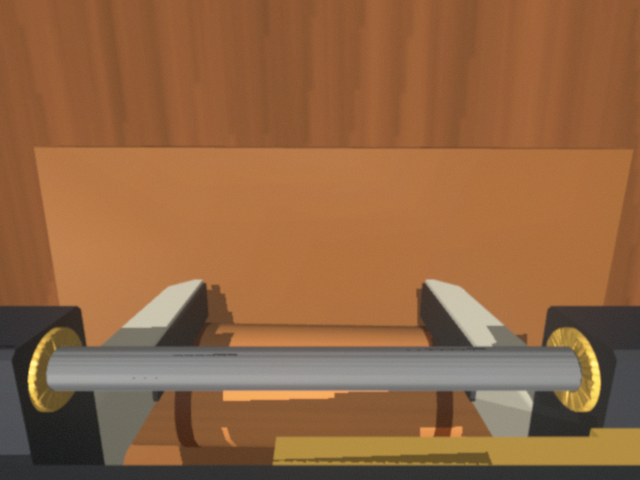

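View pics/s2.png

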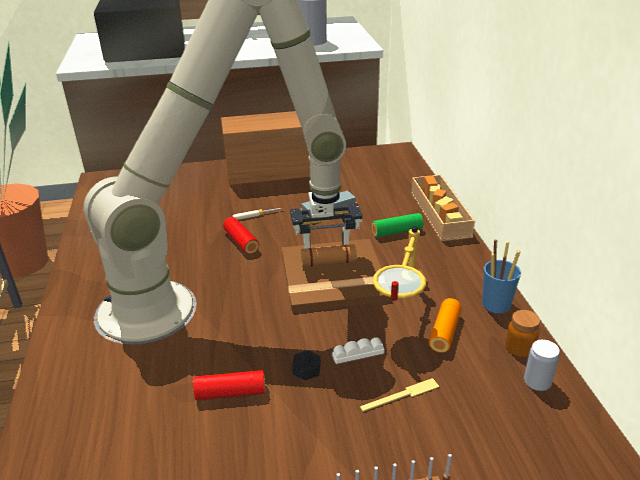

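>>> send_rows(
  targets=[
    [0,0,0,0,-3,0,93],
    [0,0,0,0,-3,0,93],
    [0,0,0,0,-3,0,93],
    [0,0,0,0,-3,0,93],
    [0,0,0,0,-3,0,93],
    [0,0,0,0,-3,0,93],
    [0,0,0,0,-3,0,93],
    [0,0,0,0,-3,0,93],
    [0,0,0,0,-3,0,93],
    [0,0,0,0,-3,0,93],
  ],
)

```text
time: 6.52
position: [496.1, 84.9, 37.6]
eef_rot: [-0.559, 1.571, -0.586]
contact_force: [0.3, 0.1, -0.1]
finger_gap: 93.1
```

```bash
python3 - <<'E'
from h import *
from workcell import env
look(env,3)
f=env.grab_frame("top"); cv2.imwrite('pics/t3.png',cv2.resize(f["image"][150:310,220:460],None,fx=3,fy=3))
E
```

```text
t 6.525 tcp [496.1  84.9  37.6] tcp board [ -8.7 105.4] F [ 0.28  0.09 -0.06]
billet board [-10.3  73.1] [140.8  46.4] 0.1 ztop 72.7652940661173 19877
```

View pics/t3.png

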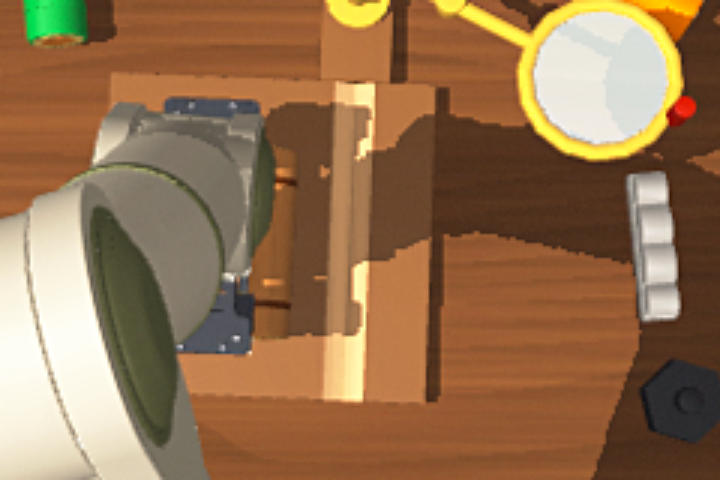

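View pics/s3.png

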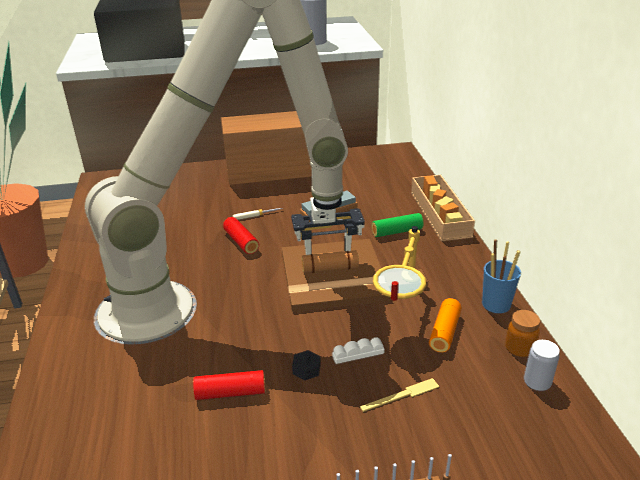

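The top view shows the billet parallel to the groove right in front of the fingers (measured board y ≈ 73, angle 0). I continue gently.

>>> send_rows(
  targets=[
    [0,0,0,0,-3,0,93],
    [0,0,0,0,-3,0,93],
    [0,0,0,0,-3,0,93],
    [0,0,0,0,-3,0,93],
    [0,0,0,0,-3,0,93],
    [0,0,0,0,-3,0,93],
    [0,0,0,0,-3,0,93],
    [0,0,0,0,-3,0,93],
    [0,0,0,0,-3,0,93],
    [0,0,0,0,-3,0,93],
    [0,0,0,0,-3,0,93],
    [0,0,0,0,-3,0,93],
  ],
)

```text
time: 8.18
position: [495.1, 48.9, 37.6]
eef_rot: [-1.267, 1.571, -1.294]
contact_force: [-0.5, 0.4, 0.3]
finger_gap: 93.2
```

```bash
python3 - <<'E'
from h import *
from workcell import env
look(env,4)
E
```

```text
t 8.175 tcp [495.1  48.9  37.6] tcp board [-8.7 69.4] F [-0.47  0.4   0.32]
billet board [-10.8  36. ] [ 47.8 141.5] 89.4 ztop 72.8169593821125 19860
```

>>> send_rows(
  targets=[
    [0,0,0,0,-2,0,93],
    [0,0,0,0,-2,0,93],
    [0,0,0,0,-2,0,93],
    [0,0,0,0,-2,0,93],
    [0,0,0,0,-2,0,93],
    [0,0,0,0,-2,0,93],
    [0,0,0,0,-2,0,93],
    [0,0,0,0,-2,0,93],
    [0,0,0,0,-2,0,93],
    [0,0,0,0,-2,0,93],
    [0,0,0,0,-2,0,93],
    [0,0,0,0,0,0,93],
  ],
)

```text
time: 9.78
position: [494.6, 26.9, 37.7]
eef_rot: [-0.592, 1.571, -0.62]
contact_force: [-0.5, 0.4, -0.5]
finger_gap: 93.2
```

```bash
python3 - <<'E'
from h import *
from workcell import env
look(env,5)
f=env.grab_frame("top"); cv2.imwrite('pics/t5.png',cv2.resize(f["image"][150:310,220:460],None,fx=3,fy=3))
E
```

```text
t 9.775 tcp [494.6  26.9  37.7] tcp board [-8.7 47.4] F [-0.5   0.36 -0.5 ]
billet board [-13.7   9.7] [146.7  40.3] 9.0 ztop 69.32782107133843 19283
```

View pics/t5.png

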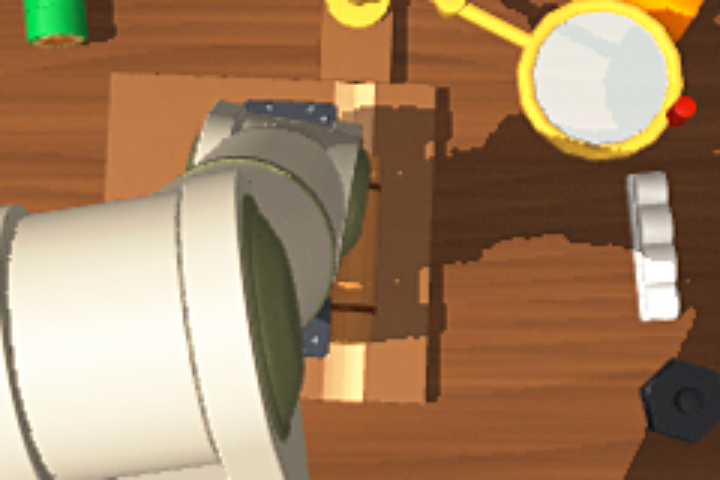

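Billet appears to have tipped in (top 69 mm, 67 expected seated). I back the fingers off and look.

>>> send_rows(
  targets=[
    [0,0,0,0,2,0,93],
    [0,0,0,0,4,0,93],
    [0,0,0,0,8,0,93],
    [0,0,0,0,12,0,93],
    [0,0,0,0,12,0,93],
    [0,0,0,0,10,0,93],
    [0,0,0,0,0,0,93],
  ],
)

```text
time: 10.8
position: [495.9, 76.3, 37.6]
eef_rot: [1.165, 1.571, 1.14]
contact_force: [-0.6, 0.1, -0.2]
finger_gap: 93.0
```

```bash
python3 - <<'E'
from h import *
from workcell import env
look(env,6)
f=env.grab_frame("top"); cv2.imwrite('pics/t6.png',cv2.resize(f["image"][150:310,220:460],None,fx=3,fy=3))
W=cloud(f).reshape(-1,3); b=w2b(W); k=(W[:,2]>50)&(W[:,2]<80)&(abs(b[:,0])<100)&(abs(b[:,1])<35)
print(cv2.minAreaRect(b[k].astype(np.float32)),np.percentile(W[k][:,2],98))
E
```

```text
t 10.8 tcp [495.9  76.3  37.6] tcp board [-8.8 96.8] F [-0.57  0.09 -0.16]
billet board [-55.1  22.1] [ 4.2 56.9] 89.4 ztop 51.676316993652506 874
((-9.485809326171875, 0.6213207244873047), (48.881629943847656, 151.13258361816406), 89.74493408203125) 71.05939223243081
```

View pics/t6.png

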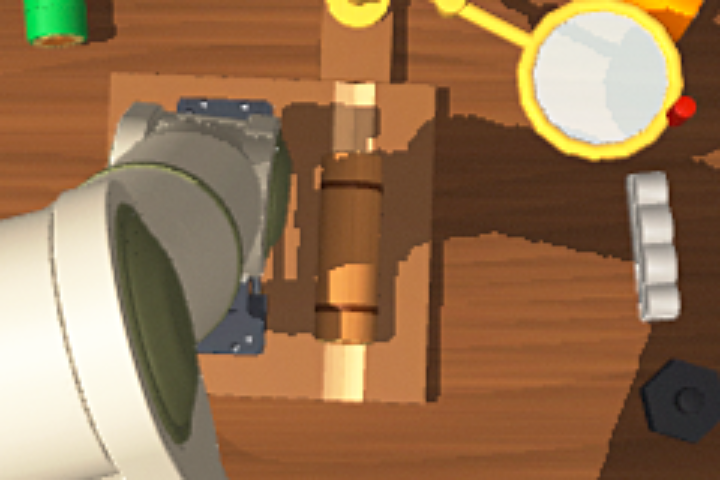

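View pics/s6.png

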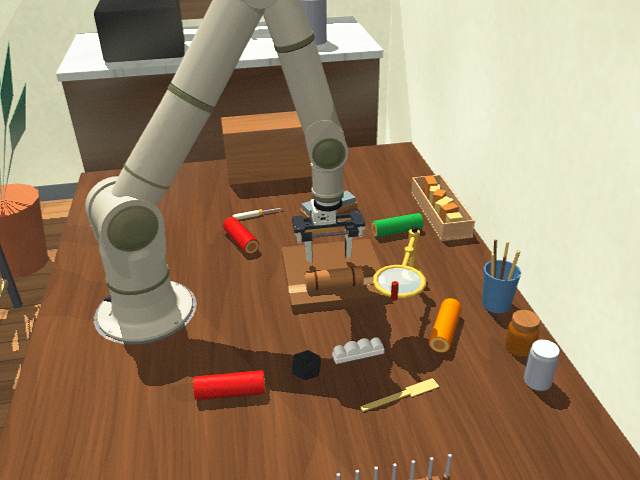

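Billet lies in the groove (board x −9.5, y 0.6, angle 0.3°). I check its ridge height along the length against the initial image, to rule out one end hanging.

```bash
python3 - <<'E'
from h import *
from workcell import env
def prof(f,yc,sl=0):
    W=cloud(f).reshape(-1,3); b=w2b(W)
    for a in range(-80,70,25):
        k=(b[:,0]>a)&(b[:,0]<a+25)&(abs(b[:,1]-yc-sl*(b[:,0]+9))<7)&(W[:,2]>45); print(a,k.sum(),round(np.mean(W[k][:,2]),1),end=' | ')
    print()
prof(dict(np.load('/tmp/top0.npz')),111,-0.017)
fs=[env.grab_frame("top") for _ in range(3)]
for f in fs: prof(f,0.6)
W=cloud(fs[0]).reshape(-1,3);
for f in fs[::2]:
    W=cloud(f).reshape(-1,3)
    k=(W[:,2]>188)&(W[:,2]<200)&(W[:,0]>480)&(W[:,0]<720)&(W[:,1]<-130)&(W[:,1]>-400); print('handle',W[k].mean(0))
f=fs[0]; h=cv2.cvtColor(f["image"],cv2.COLOR_BGR2HSV)
# lens ring: yellow
m=cv2.inRange(h,(20,180,120),(32,255,255)); n,l,st,c=cv2.connectedComponentsWithStats(m)
for i in range(1,n):
    if st[i,4]>60: print(st[i],c[i])
E
```

```text
-80 64 72.1 | -55 64 71.7 | -30 61 71.8 | -5 66 72.0 | 20 61 72.1 | 45 52 71.1 | 
-80 61 66.9 | -55 65 66.1 | -30 58 65.6 | -5 64 66.4 | 20 62 67.0 | 45 49 65.9 | 
-80 61 66.5 | -55 65 66.4 | -30 60 66.1 | -5 65 66.3 | 20 60 66.5 | 45 48 66.1 | 
-80 62 66.4 | -55 65 66.9 | -30 59 66.2 | -5 66 66.0 | 20 60 66.3 | 45 49 65.7 | 
handle [ 581.31791821 -259.41276683  192.7406815 ]
handle [ 581.61126109 -259.4335937   193.17903231]
[369 120  83  82 935] [417.14759358 152.4       ]
[330 136  20  21 103] [339.12621359 145.19417476]
```

Dropped 5.5 mm uniformly along its length (66.3 vs 71.8 mm), so it is fully seated. Handle top at (581.4, −259.4, 193), 262.6 mm from the expected hinge — consistent. Next I raise and go to the handle.

```bash
python3 - <<'E'
from h import *
from workcell import env
s=env.observe()
piv=b2w(200,0); h=np.array([581.4,-259.3]); d=h-piv
th=(np.arctan2(d[1],d[0])-YAW-np.pi)%(2*np.pi); print('pivot',piv,'theta',th)
y0=YAW-np.pi/2+th
s2=dict(s); 
s2["position"]=np.array(s["position"])+[0,0,202]
plan(s2,[*h,240],y0)
E
```

```text
pivot [701.92710443 -26.09934392] theta 1.120768748624811
now [495.9  74.6 239.7] toolz [ 1.    -0.028  0.   ] toolx [ 0. -0. -1.]
turn(rotvec tool) [0.449 0.    0.   ] shift in current tool [-3.000e-01 -3.314e+02  9.480e+01] shift in final tool [  -0.3 -257.4  229.3]
```

>>> send_rows(
  targets=[
    [0,0,0,-20,0,0,93],
    [0,0,0,-40,0,0,93],
    [0,0,0,-50,0,0,93],
    [0,0,0,-50,0,0,93],
    [0,0,0,-42,0,0,93],
    [0,0,0,0,0,0,60],
  ],
)

```text
time: 11.85
position: [497.2, 75.0, 242.4]
eef_rot: [0.399, 1.565, 0.372]
contact_force: [0.5, -0.4, -0.3]
finger_gap: 87.1
```

>>> send_rows(
  targets=[
    [0.15,0,0,0,0,0,50],
    [0.15,0,0,0,0,0,50],
    [0.149,0,0,0,0,0,50],
    [0,0,0,0,-28.6,25.4,50],
    [0,0,0,0,-28.6,25.4,50],
    [0,0,0,0,-28.6,25.4,50],
    [0,0,0,0,-28.6,25.4,50],
    [0,0,0,0,-28.6,25.4,50],
    [0,0,0,0,-28.6,25.4,50],
    [0,0,0,0,-28.6,25.4,50],
    [0,0,0,0,-28.6,25.4,50],
    [0,0,0,0,-28.6,25.4,50],
  ],
)

```text
time: 13.35
position: [580.6, -259.7, 238.0]
eef_rot: [-3.013, 1.569, 2.793]
contact_force: [0.1, 0.6, -0.1]
finger_gap: 50.1
```

```bash
python3 - <<'E'
from h import *
from workcell import env
s=env.observe(); print(s["time"],s["qpos"],s["finger_gap"])
plan(s,[581.4,-259.3,166],YAW-np.pi/2+1.12)
f=env.grab_frame("wrist"); cv2.imwrite('pics/w7.png',f["image"]); 
W=cloud(f); h=cv2.cvtColor(f["image"],cv2.COLOR_BGR2HSV); m=(cv2.inRange(h,(0,150,60),(6,255,255))>0)|(cv2.inRange(h,(174,150,60),(180,255,255))>0)
k=m&(W[...,2]>188)&(W[...,2]<200); print(k.sum(),W[k].mean(0),W[k].min(0),W[k].max(0))
f=env.grab_frame("side"); cv2.imwrite('pics/s7.png',f["image"])
E
```

```text
13.35 [-1.48934157e-03  5.11329032e-01  5.04523631e-01  1.81387158e+00
 -3.07315838e-01  8.96746674e-01  1.66850838e-01] 50.09185994185281
now [ 580.6 -259.7  238. ] toolz [ 0.889 -0.459 -0.002] toolx [-0.002  0.001 -1.   ]
turn(rotvec tool) [ 0.001 -0.002  0.   ] shift in current tool [72.   0.7  0.7] shift in final tool [72.   0.7  0.5]
625 [ 582.82929735 -260.83687916  192.56515823] [ 575.18993908 -268.76126355  188.00608973] [ 590.31258367 -253.76597801  194.95162167]
```

View pics/w7.png

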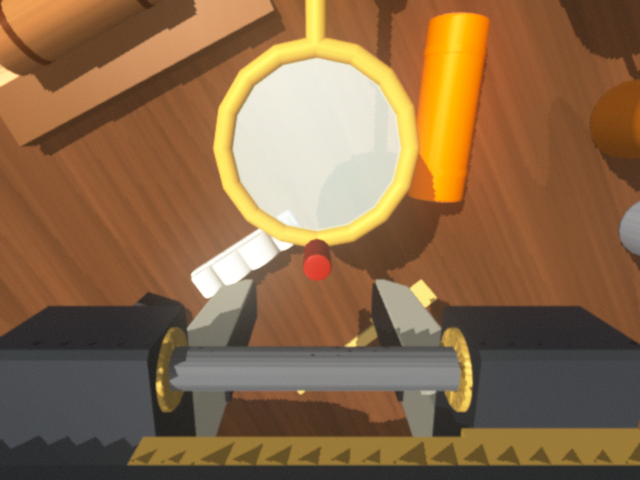

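View pics/s7.png

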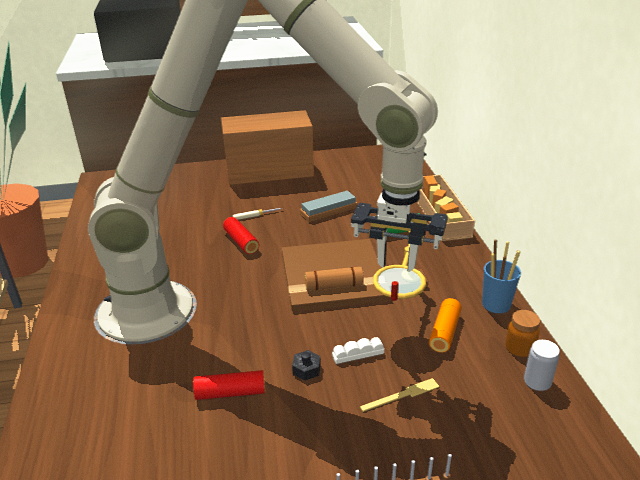

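The wrist view shows the red peg at (317,262), centred between the fingers; both cameras agree to 2 mm. I descend and grip lightly.

>>> send_rows(
  targets=[
    [0,0,0,20,0.3,0.6,50],
    [0,0,0,20,0,0.6,50],
    [0,0,0,16,0,0,50],
    [0,0,0,10,0,0,50],
    [0,0,0,5,0,0,50],
    [0,0,0,0,0,0,30],
    [0,0,0,0,0,0,20],
    [0,0,0,0,0,0,10],
    [0,0,0,0,0,0,10],
    [0,0,0,0,0,0,10],
  ],
  force=6,
)

```text
time: 14.7
position: [582.5, -258.8, 169.0]
eef_rot: [0.248, 1.57, -0.228]
contact_force: [-0.2, 0.4, 2.1]
finger_gap: 16.0
```

```bash
python3 - <<'E'
from h import *
from workcell import env
s=env.observe(); print(s["time"],s["position"],s["finger_gap"],s["contact_force"])
# one step of dth: pose relative. gripping at radius r from pivot; tool y points (-sin a,cos a) = toward pivot?
a=YAW-np.pi/2+1.12; print('tool y',-np.sin(a),np.cos(a)); piv=b2w(200,0); d=piv-s["position"][:2]; print(np.linalg.norm(d), d/np.linalg.norm(d))
n=40; dt=1.12/n; r=np.linalg.norm(d)
print('per row turn',dt,'chord',2*r*np.sin(dt/2))
E
```

```text
14.7 [ 582.47048978 -258.80631238  168.97488791] 15.987805837086002 [-0.19586623  0.36502941  2.14770991]
tool y 0.45982340893918144 0.8880103786508073
261.5767878716911 [0.45667896 0.88963157]
per row turn 0.028000000000000004 chord 7.323910807183406
```

>>> send_rows(
  targets=[
    [0.028,0,0,0,0.1,-7.3,10],
    [0.028,0,0,0,0.1,-7.3,10],
    [0.028,0,0,0,0.1,-7.3,10],
    [0.028,0,0,0,0.1,-7.3,10],
    [0.028,0,0,0,0.1,-7.3,10],
    [0.028,0,0,0,0.1,-7.3,10],
    [0.028,0,0,0,0.1,-7.3,10],
    [0.028,0,0,0,0.1,-7.3,10],
    [0.028,0,0,0,0.1,-7.3,10],
    [0.028,0,0,0,0.1,-7.3,10],
  ],
)

```text
time: 15.95
position: [522.6, -216.5, 168.9]
eef_rot: [0.385, 1.57, -0.373]
contact_force: [1.3, 0.2, 5.7]
finger_gap: 16.1
```

```bash
cat >> h.py <<'E'
def swing(s):
    piv=b2w(200,0); d=np.array(s["position"][:2])-piv; T=tool(s)
    th=(np.arctan2(d[1],d[0])-YAW-np.pi+np.pi)%(2*np.pi)-np.pi
    tz=np.arctan2(T[1,2],T[0,2])-(YAW-np.pi/2+th)
    print('t',s["time"],'th',round(th,3),'r',round(np.linalg.norm(d),1),'z',round(s["position"][2],1),'yaw err',round((tz+np.pi)%(2*np.pi)-np.pi,3),'gap',round(s["finger_gap"],1),'F',np.round(s["contact_force"],1),'q',np.round(s["qpos"],2))
E
python3 - <<'E'
from h import *
from workcell import env
swing(env.observe())
E
```

```text
t 15.95 th 0.843 r 261.6 z 168.9 yaw err -0.003 gap 16.1 F [1.3 0.2 5.7] q [-0.08  0.53  0.55  2.04 -0.42  0.69 -0.02]
```

>>> send_rows(
  targets=[
    [0.028,0,0,0,0.1,-7.3,10],
    [0.028,0,0,0,0.1,-7.3,10],
    [0.028,0,0,0,0.1,-7.3,10],
    [0.028,0,0,0,0.1,-7.3,10],
    [0.028,0,0,0,0.1,-7.3,10],
    [0.028,0,0,0,0.1,-7.3,10],
    [0.028,0,0,0,0.1,-7.3,10],
    [0.028,0,0,0,0.1,-7.3,10],
    [0.028,0,0,0,0.1,-7.3,10],
    [0.028,0,0,0,0.1,-7.3,10],
    [0.028,0,0,0,0.1,-7.3,10],
    [0.028,0,0,0,0.1,-7.3,10],
  ],
)

```text
time: 17.45
position: [470.2, -147.0, 168.9]
eef_rot: [0.787, 1.57, -0.307]
contact_force: [1.5, -0.8, 6.5]
finger_gap: 15.9
```

```bash
python3 - <<'E'
from h import *
from workcell import env
swing(env.observe())
f=env.grab_frame("side"); cv2.imwrite('pics/s8.png',f["image"])
E
```

```text
t 17.45 th 0.508 r 261.4 z 168.9 yaw err -0.004 gap 15.9 F [ 1.5 -0.8  6.5] q [-0.28  0.47  0.67  2.2  -0.5   0.62 -0.34]
```

View pics/s8.png

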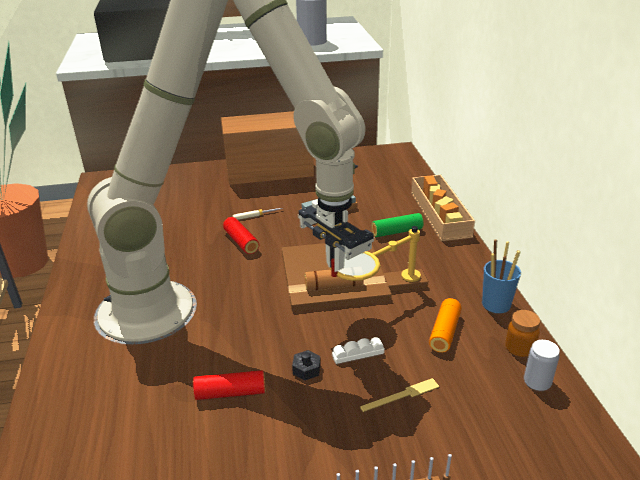

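The side view shows the lens following, peg in the fingers at (334,268), billet undisturbed in the groove. I continue.

>>> send_rows(
  targets=[
    [0.028,0,0,0,0.1,-7.3,10],
    [0.028,0,0,0,0.1,-7.3,10],
    [0.028,0,0,0,0.1,-7.3,10],
    [0.028,0,0,0,0.1,-7.3,10],
    [0.028,0,0,0,0.1,-7.3,10],
    [0.028,0,0,0,0.1,-7.3,10],
    [0.028,0,0,0,0.1,-7.3,10],
    [0.028,0,0,0,0.1,-7.3,10],
    [0.028,0,0,0,0.1,-7.3,10],
    [0.028,0,0,0,0.1,-7.3,10],
    [0.028,0,0,0,0.1,-7.3,10],
    [0.028,0,0,0,0.1,-7.3,10],
  ],
)

```text
time: 19.0
position: [443.6, -63.9, 168.8]
eef_rot: [1.173, 1.57, -0.257]
contact_force: [1.3, 0.1, 5.0]
finger_gap: 15.8
```

```bash
python3 - <<'E'
from h import *
from workcell import env
swing(env.observe())
E
```

```text
t 19.0 th 0.172 r 261.0 z 168.8 yaw err -0.005 gap 15.8 F [1.3 0.1 5. ] q [-0.55  0.45  0.8   2.3  -0.59  0.6  -0.73]
```

>>> send_rows(
  targets=[
    [0.028,0,0,0,0.1,-7.3,10],
    [0.028,0,0,0,0.1,-7.3,10],
    [0.028,0,0,0,0.1,-7.3,10],
    [0.028,0,0,0,0.1,-7.3,10],
    [0.028,0,0,0,0.1,-7.3,10],
    [0.016,0,0,0,0,-4.2,10],
    [0.012,0,0,0,0,-3.1,10],
    [0,0,0,0,0,0,10],
    [0,0,0,0,0,0,10],
  ],
)

```text
time: 20.12
position: [441.2, -20.1, 168.8]
eef_rot: [1.741, 1.57, 0.144]
contact_force: [2.2, 0.9, 5.4]
finger_gap: 15.5
```

```bash
python3 - <<'E'
from h import *
from workcell import env
swing(env.observe())
for n in ("top","wrist"):
    f=env.grab_frame(n); cv2.imwrite(f'pics/{n}9.png',f["image"])
E
```

```text
t 20.125 th 0.004 r 260.8 z 168.8 yaw err -0.003 gap 15.5 F [2.2 0.9 5.4] q [-0.69  0.47  0.86  2.31 -0.64  0.61 -0.93]
```

View pics/wrist9.png

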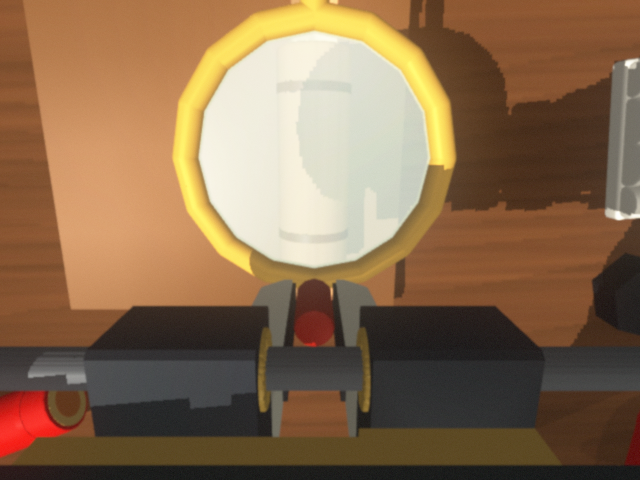

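The lens ring (centre ~(315,150)) is over the billet and groove. I release and rise straight up.

>>> send_rows(
  targets=[
    [0,0,0,0,0,0,20],
    [0,0,0,0,0,0,30],
    [0,0,0,0,0,0,45],
    [0,0,0,0,0,0,45],
    [0,0,0,-10,0,0,45],
    [0,0,0,-25,0,0,45],
    [0,0,0,-40,0,0,45],
    [0,0,0,-40,0,0,45],
    [0,0,0,-20,0,0,45],
    [0,0,0,0,0,0,45],
  ],
)

```text
time: 21.48
position: [441.6, -20.4, 304.9]
eef_rot: [2.084, 1.568, 0.488]
contact_force: [0.1, 0.0, -0.4]
finger_gap: 45.4
```

>>> send_rows(
  targets=[
    [0,0,0,0,0,-40,45],
    [0,0,0,0,0,-50,45],
    [0,0,0,0,0,-50,45],
    [0,0,0,0,0,-50,45],
    [0,0,0,0,0,-50,45],
    [0,0,0,0,0,-20,45],
    [0,0,0,0,0,0,45],
    [0,0,0,0,0,0,45],
  ],
)

```text
time: 22.48
position: [447.5, 237.5, 303.5]
eef_rot: [-0.602, 1.57, -2.2]
contact_force: [0.2, -0.3, -0.6]
finger_gap: 44.9
```

```bash
python3 - <<'E'
from h import *
from workcell import env
s=env.observe(); print(s["time"],s["position"],s["contact_force"],s["finger_gap"])
for n in ("top","side"):
    f=env.grab_frame(n); cv2.imwrite(f'pics/{n}10.png',f["image"])
    if n=="top":
        W=cloud(f).reshape(-1,3); b=w2b(W)
        k=(W[:,2]>188)&(W[:,2]<200)&(abs(b[:,0]+62)<30)&(abs(b[:,1])<60); print('handle board',b[k].mean(0) if k.sum() else None,k.sum())
        k=(W[:,2]>142)&(W[:,2]<162)&(b[:,0]>-75)&(b[:,0]<75)&(abs(b[:,1])<90)
        print('lens board',cv2.minEnclosingCircle(b[k].astype(np.float32)),cv2.minAreaRect(b[k].astype(np.float32)))
        f0=dict(np.load('/tmp/top0.npz')); D=cv2.absdiff(f0["image"],f["image"]).max(2); 
E
```

```text
22.475 [447.52193324 237.48113618 303.51335261] [ 0.24567449 -0.33362141 -0.5864993 ] 44.8693982038607
handle board [-62.95908255   0.29905022] 40
lens board ((2.6398544311523438, 0.005917787551879883), 72.40240478515625) ((-0.7142333984375, -0.26418304443359375), (121.9654541015625, 121.97344970703125), 38.010169982910156)
```

View pics/top10.png

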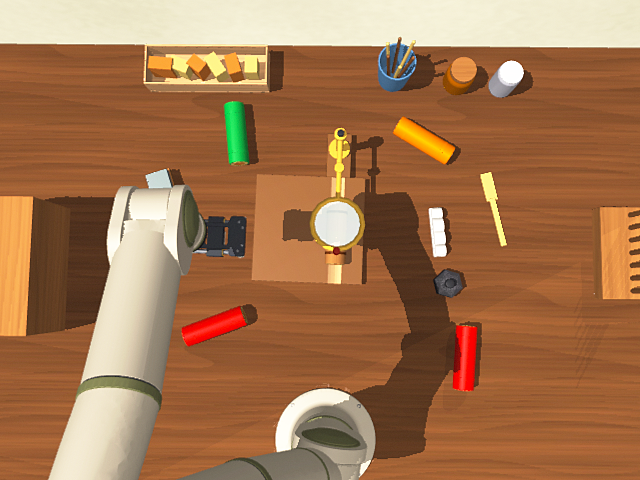

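View pics/side10.png

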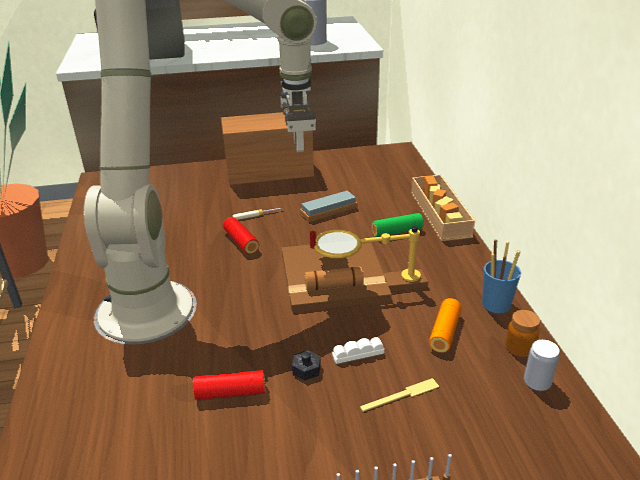

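The lens (338,224 in top view) sits over the groove, centre within about 1 mm of the cradle's middle. The billet is seated, at (334,280) in the side view, and the bystanders are at their original pixels.

```bash
python3 - <<'E'
from workcell import env
print(env.finish_job())
E
```

```text
the job is handed in; nothing more can be done
None
```

The yew billet is seated in the cradle groove, the lens is centred over the middle of the cradle, and the job is handed in at about 22.6 s. The hand-in gives no verdict.

- **Billet:** I pushed it gently (about 24 mm/s, then 16 mm/s) with both finger backs side by side until it dropped in. I measured it after the fingers backed off:

| Check | Measured |
|---|---|
| Board x | -9.5 mm |
| Board y | 0.6 mm |
| Angle to the groove | about 0.3° |
| Drop along its whole length | about 5.5 mm, which means fully seated |

- **Lens:** I held the handle peg lightly, swung it along its arc, let go and moved the arm clear. The lens centre then measured about (-0.7, -0.3) mm from the middle of the cradle. A second fit, which is pulled off by the arm and handle, gave x = +2.6 mm; both are well inside the 25 mm limit.
- **Other things:** In the last pictures the bystanders looked unmoved; the whetstone was partly hidden by the arm in the top view but stood in place in the side view. I did not measure their positions.
- **Less certain:** Once the lens covered the billet I could only confirm by eye, in the side view, that it still lay in the groove. Depth readings taken while the fingers were against the billet disagreed by up to 9° in angle, because the fingers were in the image; the clear views after backing off did not.

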